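Find the soft rubber buffer with a sprung-pin tester

ROBOT

A 6-joint arm with a two-finger parallel gripper is mounted at the origin on a cart in front of the work surface, level with it; the furniture and walls round the work are solid. World frame = base frame: x ahead of the robot, y to its left, z up, the work surface at z = 0. Lengths are in m, angles in rad, forces in N, time in s.
With the tool pointing down it reaches from about 0.275 to 0.825 m from the base axis. Payload 4.9 kg.
Tool frame: the origin (TCP) lies midway between the tips of the shut fingers; the grasp point (between the pads) lies 19 mm behind it (bot.grip_depth is the distance from the TCP to the grasp point, in m); y points along the fingers, x is the direction in which the jaws open and shut, and the axes are right-handed (so a half turn about y gives the same grasp; the last joint's range is limited). The gripper opens to 85 mm and grips with 20 to 120 N. Pads are 22 mm wide; open, the fingers measure 114 mm over their backs; the gripper's body (76 mm by 85 mm) begins 54 mm behind the grasp point. The pads swing forward as they close: fully open they stand 13 mm farther back than shut.
Start: joints at [1.092, 0.326, -0.193, 1.052, 0, 1.437], TCP at [0.186, 0.518, 0.231] pointing down, gripper open.
Joint ranges: [-2.65, 2.65], [-0.97, 1.79], [-1.3, 1.35], [-1.93, 2.1], [-1.47, 1.37], [-3.14, 3.14]. Speed limits (rad/s): [2.57, 2.57, 3.14, 3.14, 3.14, 3.14].

INTERFACE

Orientations are given as a unit quaternion [w, x, y, z].
In Python, from cell import bot gives the robot as it stands. Calls block until the motion is done:
- bot.move_pose(position, orientation): joint-space move of the TCP to a pose.
- bot.move_linear(position, speed=0.15, rotation=None, until_force=None): straight line of the TCP; rotation=None keeps the orientation; speed is the mean speed in m/s. With until_force (N) it stops when the force on the tool has changed by that much, and returns True; else False.
- bot.goto_joints(angles): joint-space move.
- bot.set_gripper(opening, grasp_force=None): opening from 0.0 (shut) to 1.0 (fully open); grasp_force is the grip in N (None keeps the last); returns when the fingers have stopped.
- bot.wait(seconds).
- bot.solve_ik(position, orientation): joint angles nearest the present ones, or None.
- bot.camera(name): name is "scene" or "side" or "wrist"; returns the picture (480x640x3 uint8, red, green, blue); there is no depth.
- bot.calibration(name): a dict with "mtx" (3x3 intrinsics, pixels), "extrinsics" (4x4, takes a point from world to camera coordinates); the wrist camera has in their place "hand_eye" (4x4, takes a point from camera to tool coordinates, whose origin is the TCP and whose axes are the tool frame's). Camera axes: x right, y down, z forward; pixel columns grow to the right and rows downward; lengths in m; the calibration is good to about 2 mm. The wrist camera is an equidistant fisheye: a pixel r from the principal point sees the ray r / f radians off the axis. A picture is of the moment at which its call begins: read the wrist's pose just before it. calibration takes no time and is no camera call.
A pose or a line that the arm cannot do raises bot.PlanningError and nothing moves.
- bot.close_job(): hands the job in, once; it reports no verdict.
Trained networks look in the newest picture that a camera, given by its name, has taken for a name from the list of things; names that differ only in an ending like _2 or _b are one class to them, and where a whole thing is asked for, a point or a joint stands for the part that bears it (a point fixed in the world has none). Each returns a list of dicts, best first, with "confidence" (0 to 1); they miss things now and then, are a little off and sometimes report something else, mostly with a low value. They report only what shows in the picture. A call takes as long as a camera call. They do not tell look-alikes from the thing itself.
- bot.search_frame(camera, thing): "bbox" ([left, top, width, height] in pixels, round what is visible of it).
Readings, each from a call of its own:
- bot.read_clock(): time.
- bot.read_joint_positions(): joint angles.
- bot.read_joint_vel(): joint speeds.
- bot.read_joint_efforts(): joint torques, N m.
- bot.read_position(): TCP position.
- bot.read_tool_rot(): TCP orientation.
- bot.read_ft_force(): force on the tool from outside, world axes, zero at the start.
- bot.read_moment(): the same for the moment, N m.
- bot.read_gripper_width(): opening from 0.0 (shut) to 1.0 (fully open).
Only numpy, scipy, OpenCV 4.12 (cv2) and the standard library are available. Lean on these libraries where they do the work, as an engineer would, in place of code of your own. Each camera call takes 0.05 s, during which the arm holds its last target.

TASK

Take the pin tester out of its holder and try the rubber buffers at the bottom of the three wells in the wooden block one after the other, from your left to your right: lower it into the well, press its sprung pin gently into the rubber with about 15 N (never more than 20 N), hold for half a second, and note how far it sinks. One buffer has gone soft and lets the pin sink far deeper than the other two: to mark it, leave the tester standing in that well, let go, its weight resting on the soft rubber.

Things in the scene. Friction and masses are not known exactly. Their poses are not given: they have to be found in the camera images.
- tester: Steel pin tester, 0.7 to 0.9 kg, upright in the holder at the start: square dark grip body 32 x 32 x 56 mm over a round bright nose 24 mm across, 55 mm long, tapered over its last 6 mm, with a 10 mm pin. Origin: centre of the nose's end; z up, x and y square to the body's faces. Body spans z = 55 to 111 mm, free pin tip at z = -16. In the holder its shoulder (z = 55) rests on the rim.
- tester_pin (a joint): How far the sprung pin is pushed back into the nose, m: 0 free, 0.010 at the stop; the spring is linear, 3 N per mm, so 15 N reads 0.005.
- holder: Darker wooden block 70 x 70 mm, 84 mm tall, fixed on the bench, with one round hole, 28 mm across and 76 mm deep, in which the tester stands loosely at the start. Origin: centre of its underside; z up. The seated tester's origin is 29 mm above it.
- block: Pale wooden block 70 (x, away from the robot) x 250 (y, left) x 74 mm tall, fixed. Origin: centre of underside. Three upright wells with steel rims at x = 0, y = +80 (left), 0, -80 mm, 27 mm across with a 4 mm chamfer, guide the nose; free rubber faces at z = 30 mm. Left standing, the tester's origin comes to z = 42 to 43 mm on firm rubber, 37 to 39 mm on the soft.
- buffer_a: Rubber buffer, 24 mm across, at the bottom of one well. Origin: on the well's axis at the block's underside; the free rubber face is 30 mm above it. The rubber gives straight down in proportion to force and springs back: the two firm buffers 1.5 to 2 mm at 15 N, the soft one 10 mm. Which is which is not known beforehand.
- buffer_b: Rubber buffer, 24 mm across, at the bottom of one well. Origin: on the well's axis at the block's underside; the free rubber face is 30 mm above it. Looks just like buffer_a; may be a firm one or the soft one.
- buffer_c: Rubber buffer, 24 mm across, at the bottom of one well. Origin: on the well's axis at the block's underside; the free rubber face is 30 mm above it. Looks just like buffer_a; may be a firm one or the soft one.
Mind the look-alikes: they are no part of the job. Several things have the shape of the tester; the one meant has the colours described above.

How it is judged:
On the way, in this order (a step that is already met when the one before it is completed fails the run):
1. the tester is drawn up out of its holder (z of tester in the frame of holder above 0.085 m and contact force between tester and the fingers above 1 N), for 0.1 s.
2. the tester's pin is held in the left buffer with more than 11 N for 0.3 s (((y of buffer_a in the frame of block above 0.04 m and contact force between tester and buffer_a above 11 N) or (y of buffer_b in the frame of block above 0.04 m and contact force between tester and buffer_b above 11 N) or (y of buffer_c in the frame of block above 0.04 m and contact force between tester and buffer_c above 11 N))), for 0.3 s.
3. the tester's pin is held in the middle buffer with more than 11 N for 0.3 s (((y of buffer_a in the frame of block between -0.04 and 0.04 m and contact force between tester and buffer_a above 11 N) or (y of buffer_b in the frame of block between -0.04 and 0.04 m and contact force between tester and buffer_b above 11 N) or (y of buffer_c in the frame of block between -0.04 and 0.04 m and contact force between tester and buffer_c above 11 N))), for 0.3 s.
4. the tester's pin is held in the right buffer with more than 11 N for 0.3 s (((y of buffer_a in the frame of block below -0.04 m and contact force between tester and buffer_a above 11 N) or (y of buffer_b in the frame of block below -0.04 m and contact force between tester and buffer_b above 11 N) or (y of buffer_c in the frame of block below -0.04 m and contact force between tester and buffer_c above 11 N))), for 0.3 s.
At the end, for the whole second after the job is handed in: The tester stands released, at rest and upright (within 0.15 rad) in a well (within 6 mm of a buffer's axis) and has sunk as deep as only the soft buffer lets it under its own weight: the end of its nose is less than 40.8 mm above the block's underside ((horizontal distance between tester and buffer_a below 0.006 m or horizontal distance between tester and buffer_b below 0.006 m or horizontal distance between tester and buffer_c below 0.006 m) and z of tester in the frame of block below 0.0408 m and angle between tester's own z axis and vertical below 0.15 rad and linear speed of tester below 0.02 m/s and contact force between tester and the fingers below 0.1 N); the robot touches nothing.
It fails at once if the tester presses on a buffer with more than 20 N (contact force between tester and buffer_a above 20 N or contact force between tester and buffer_b above 20 N or contact force between tester and buffer_c above 20 N).
It also fails if it takes over 51 s, if anything falls off the work surface, if the arm or the gripper's body presses on something with over 40 N, if the wrist force passes 120 N, or if a joint passes its speed limit or range.

## Working session

There is one attempt and no reset: what is moved stays moved. The work goes in short steps, each a Python script; the robot and the scene stay as the last script left them, time stands still between calls to the robot, and variables do not carry over. Pictures are saved under pics/ and viewed, and the job is handed in when it is done.

```bash
ls; mkdir -p pics; python3 - <<'E'
from cell import bot
import cv2
for n in ["scene","side","wrist"]:
    p=bot.read_position();q=bot.read_tool_rot()
    im=bot.camera(n); cv2.imwrite(f"pics/{n}0.png",im[:,:,::-1])
    print(n,p,q,bot.calibration(n))
    print(bot.search_frame(n,"tester"),bot.search_frame(n,"holder"),bot.search_frame(n,"block"))
print(bot.read_clock())
E
```

```text
pics
scene [0.18564408 0.51713666 0.23051731] [-0.578098    0.57863729  0.40628459 -0.40732594] {'mtx': array([[620.46974579,   0.        , 322.96749074],
       [  0.        , 620.46974579, 236.29785029],
       [  0.        ,   0.        ,   1.        ]]), 'extrinsics': array([[ 0.60773347, -0.79413925, -0.00169611, -0.39023721],
       [-0.59642867, -0.45501861, -0.66123438,  0.34615287],
       [ 0.52434042,  0.40286587, -0.75017746,  0.74146757],
       [ 0.        ,  0.        ,  0.        ,  1.        ]])}
[{'bbox': [344.6, 166.0, 25.5, 65.5], 'confidence': 0.83}, {'bbox': [294.0, 133.3, 29.1, 65.6], 'confidence': 0.82}, {'bbox': [360.5, 287.7, 33.6, 48.4], 'confidence': 0.66}] [{'bbox': [340.4, 308.4, 74.2, 79.4], 'confidence': 0.6}] [{'bbox': [175.8, 157.4, 129.9, 136.3], 'confidence': 0.61}]
side [0.18571938 0.51733913 0.23079651] [-0.57819126  0.57852659  0.40647683 -0.40715899] {'mtx': array([[516.79696694,   0.        , 322.5879189 ],
       [  0.        , 516.79696694, 232.49400439],
       [  0.        ,   0.        ,   1.        ]]), 'extrinsics': array([[-0.94141667,
[... 493 characters left out ...]
.23116821] [-0.57832136  0.57839759  0.40673556 -0.40689902] {'mtx': array([[371.64829954,   0.        , 322.56499886],
       [  0.        , 371.64829954, 239.39408842],
       [  0.        ,   0.        ,   1.        ]]), 'hand_eye': array([[ 9.99999984e-01,  1.73180472e-04,  5.26973643e-05,
         5.00742688e-04],
       [ 1.28871066e-06, -2.97915811e-01,  9.54592148e-01,
        -1.42387287e-01],
       [ 1.81016097e-04, -9.54592133e-01, -2.97915807e-01,
         7.62627469e-02],
       [ 0.00000000e+00,  0.00000000e+00,  0.00000000e+00,
         1.00000000e+00]])}
[] [{'bbox': [3.1, 438.8, 27.7, 38.5], 'confidence': 0.56}] [{'bbox': [115.1, 452.1, 62.2, 26.9], 'confidence': 0.76}]
0.6
```

View images.

View pics/scene0.png

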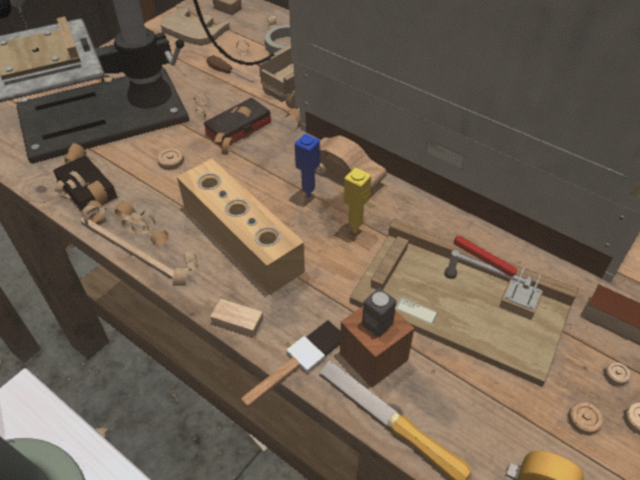

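View pics/side0.png

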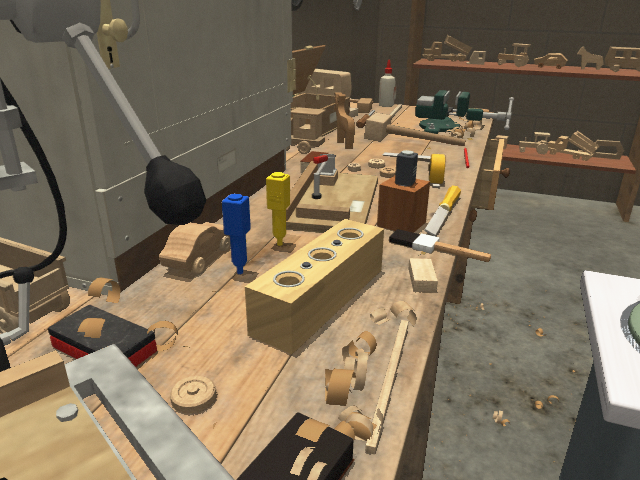

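View pics/wrist0.png

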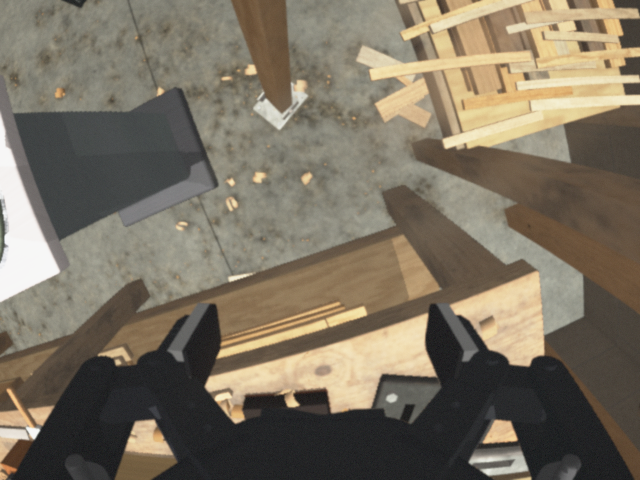

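```bash
cat > h.py <<'E'
import numpy as np, cv2
from cell import bot
def ray(n,u,v):
    c=bot.calibration(n);E=c["extrinsics"];R=E[:3,:3];t=E[:3,3]
    d=R.T@np.linalg.inv(c["mtx"])@[u,v,1];o=-R.T@t
    return o,d
def onz(n,u,v,z):
    o,d=ray(n,u,v);return o+d*(z-o[2])/d[2]
def proj(n,P):
    c=bot.calibration(n);E=c["extrinsics"];p=E[:3,:3]@np.asarray(P)+E[:3,3];q=c["mtx"]@p;return q[:2]/q[2]
E
python3 - <<'E'
from h import *
for n,pts in dict(scene=[(209,181),(237,207),(268,237)],side=[(289,279),(322,254.5),(350,234)]).items():
    for p in pts: print(n,onz(n,*p,.074).round(4))
print(onz("scene",379,298,.14),onz("side",406,155,.14))
a=cv2.imread("pics/scene0.png");b=cv2.imread("pics/side0.png")
x=cv2.resize(a[150:310,170:310],None,fx=5,fy=5,interpolation=3);cv2.imwrite("pics/z1.png",cv2.resize(x,(525,600)))
cv2.imwrite("pics/z2.png",cv2.resize(a[280:390,320:430],(600,600),interpolation=3))
cv2.imwrite("pics/z3.png",cv2.resize(b[210:360,240:390],(600,600),interpolation=3))
cv2.imwrite("pics/z4.png",cv2.resize(b[140:240,360:460],(600,600),interpolation=3))
E
```

```text
scene [0.5339 0.1548 0.074 ]
scene [0.5178 0.0771 0.074 ]
scene [ 0.4994 -0.0038  0.074 ]
side [0.531  0.1593 0.074 ]
side [0.5145 0.0818 0.074 ]
side [0.4977 0.0046 0.074 ]
[ 0.46540509 -0.22533451  0.14      ] [ 0.46169312 -0.21154597  0.14      ]
```

View pics/z1.png

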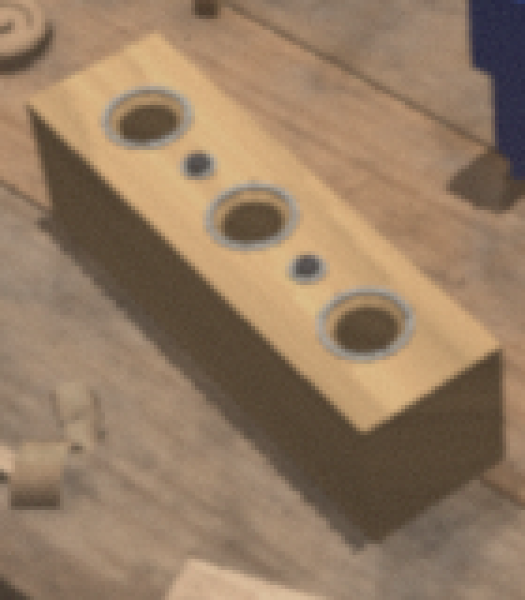

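View pics/z2.png

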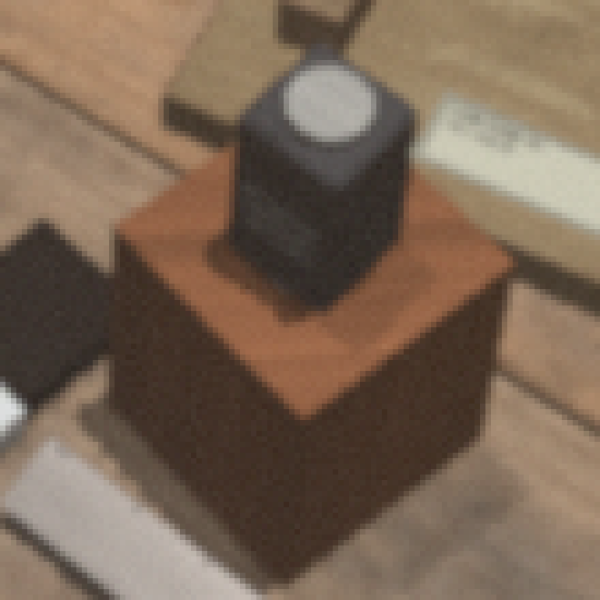

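View pics/z3.png

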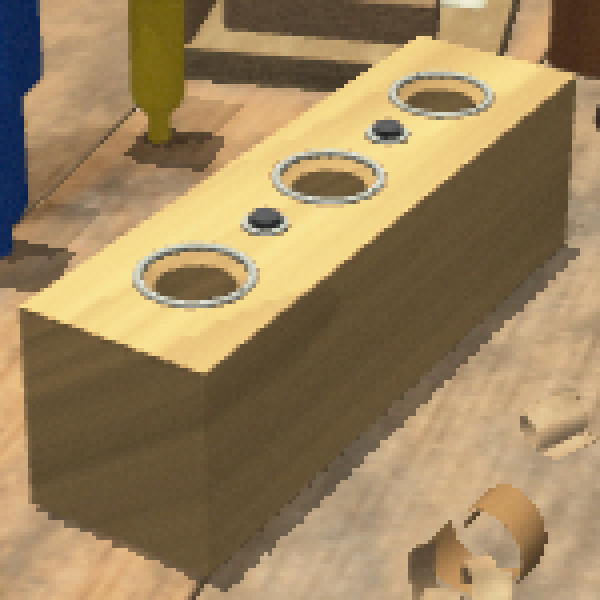

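View pics/z4.png

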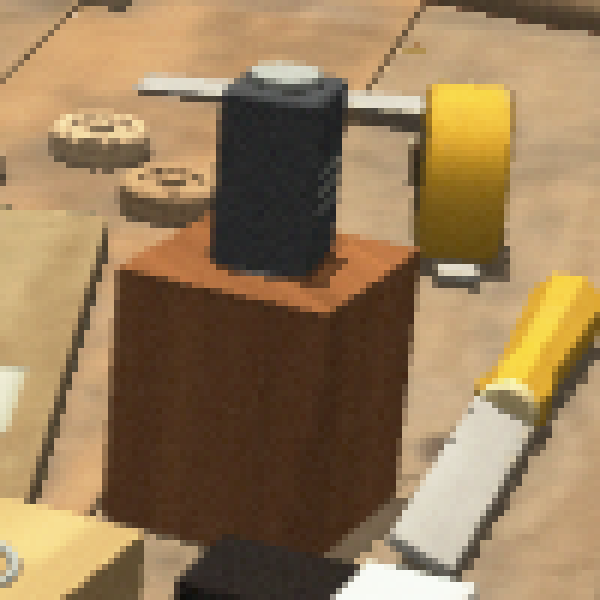

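```bash
cat >> h.py <<'E'
from scipy.spatial.transform import Rotation as Rn
def quat(a):
    x=np.array([np.cos(a),np.sin(a),0]);y=np.array([0,0,-1.]);z=np.cross(x,y)
    q=Rn.from_matrix(np.c_[x,y,z]).as_quat();return q[[3,0,1,2]]
def tri(ps):
    A=0;b=0
    for n,u,v in ps:
        o,d=ray(n,u,v);d=d/np.linalg.norm(d);M=np.eye(3)-np.outer(d,d);A=A+M;b=b+M@o
    return np.linalg.solve(A,b)
E
python3 - <<'E'
from h import *
s=600/110
c=[onz("scene",320+x/s,280+y/s,.084) for x,y in [(115,230),(305,418),(513,262)]]
print("holder corners",np.round(c,4)); print("ctr",(c[0]+c[2])/2, [np.degrees(np.arctan2(*(q-p)[1::-1])) for p,q in zip(c,c[1:])])
c=[onz("side",360+x/6,140+y/6,.084) for x,y in [(118,268),(325,312),(420,250)]]
print("holder corners side",np.round(c,4)); print("ctr",(c[0]+c[2])/2, [np.degrees(np.arctan2(*(q-p)[1::-1])) for p,q in zip(c,c[1:])])
c=[onz("scene",320+x/s,280+y/s,.084) for x,y in [(232,243),(320,310),(402,242)]]
print("body",np.round(c,4),(c[0]+c[2])/2,[np.degrees(np.arctan2(*(q-p)[1::-1])) for p,q in zip(c,c[1:])])
c=[onz("side",360+x/6,140+y/6,.084) for x,y in [(211,262),(305,277),(340,245)]]
print("body",np.round(c,4),(c[0]+c[2])/2,[np.degrees(np.arctan2(*(q-p)[1::-1])) for p,q in zip(c,c[1:])])
print("cap",tri([("scene",380.5,298.9),("side",407.5,152.5)]))
for a,b in [((209.3,181.4),(289,278.7)),((237.2,207.7),(322.2,254.2)),((267.3,236.8),(350.5,233.7))]:
    print(tri([("scene",*a),("side",*b)]),onz("scene",*a,.074),onz("side",*b,.074))
print("blue",[onz("scene",307,195,0.),onz("scene",355,230,0)], "lever knob")
R=Rn.from_quat(np.array(bot.read_tool_rot())[[1,2,3,0]]).as_matrix();print(R.round(2))
for d in range(-180,180,15):
  r=bot.solve_ik([.46,-.218,.25],quat(np.radians(d)));print(d,None if r is None else np.round(r,2))
E
```

```text
holder corners [[ 0.4372 -0.1876  0.084 ]
 [ 0.422  -0.2543  0.084 ]
 [ 0.4887 -0.2702  0.084 ]]
ctr [ 0.46297406 -0.2288985   0.084     ] [np.float64(-102.86403658859628), np.float64(-13.438946390087654)]
holder corners side [[ 0.5025 -0.1957  0.084 ]
 [ 0.4365 -0.181   0.084 ]
 [ 0.419  -0.2458  0.084 ]]
ctr [ 0.46077808 -0.22075192  0.084     ] [np.float64(167.5205340861987), np.float64(-105.09300577473442)]
body [[ 0.4516 -0.2126  0.084 ]
 [ 0.4488 -0.2405  0.084 ]
 [ 0.4771 -0.2455  0.084 ]] [ 0.46436171 -0.22907157  0.084     ] [np.float64(-95.76393972698791), np.float64(-10.15145485756424)]
body [[ 0.4772 -0.2113  0.084 ]
 [ 0.4477 -0.2086  0.084 ]
 [ 0.4431 -0.2413  0.084 ]] [ 0.46016255 -0.22633441  0.084     ] [np.float64(174.7369867811893), np.float64(-98.07578417909356)]
cap [ 0.46339712 -0.22810676  0.14068954]
[0.53364794 0.15490589 0.07214525] [0.53347664 0.15375752 0.074     ] [0.53129272 0.15859374 0.074     ]
[0.51681833 0.07674922 0.07224605] [0.51680038 0.07582228 0.074     ] [0.51458978 0.08083178 0.074     ]
[ 0.49938743 -0.00166215  0.0719865 ] [ 0.4990911  -0.
[... 548 characters left out ...]
-0.59  0.24 -0.26  1.07  0.    2.29]
-60 [-0.59  0.24 -0.26  1.07  0.    2.03]
-45 [-0.59  0.24 -0.26  1.07  0.    1.77]
-30 [-0.59  0.24 -0.26  1.07  0.    1.51]
-15 [-0.59  0.24 -0.26  1.07  0.    1.24]
0 [-0.59  0.24 -0.26  1.07  0.    0.98]
15 [-0.59  0.24 -0.26  1.07  0.    0.72]
30 [-0.59  0.24 -0.26  1.07  0.    0.46]
45 [-0.59  0.24 -0.26  1.07  0.    0.2 ]
60 [-0.59  0.24 -0.26  1.07  0.   -0.06]
75 [-0.59  0.24 -0.26  1.07  0.   -0.33]
90 [-0.59  0.24 -0.26  1.07  0.   -0.59]
105 [-0.59  0.24 -0.26  1.07  0.   -0.85]
120 [-0.59  0.24 -0.26  1.07  0.   -1.11]
135 [-0.59  0.24 -0.26  1.07  0.   -1.37]
150 [-0.59  0.24 -0.26  1.07  0.   -1.63]
165 [-0.59  0.24 -0.26  1.07  0.   -1.9 ]
```

```bash
cat >> h.py <<'E'
def wray(p,q,u,v):
    c=bot.calibration("wrist");K=c["mtx"];H=c["hand_eye"]
    dx,dy=u-K[0,2],v-K[1,2];r=np.hypot(dx,dy);th=r/K[0,0]
    d=np.array([np.sin(th)*dx/r,np.sin(th)*dy/r,np.cos(th)]) if r>0 else np.array([0,0,1.])
    R=Rn.from_quat(np.array(q)[[1,2,3,0]]).as_matrix()
    return np.array(p)+R@H[:3,3],R@(H[:3,:3]@d)
def wonz(p,q,u,v,z):
    o,d=wray(p,q,u,v);return o+d*(z-o[2])/d[2]
def wproj(p,q,P):
    c=bot.calibration("wrist");K=c["mtx"];H=c["hand_eye"]
    R=Rn.from_quat(np.array(q)[[1,2,3,0]]).as_matrix()
    pc=H[:3,:3].T@(R.T@(np.asarray(P)-p)-H[:3,3]);th=np.arctan2(np.hypot(*pc[:2]),pc[2]);s=K[0,0]*th/np.hypot(*pc[:2])
    return pc[:2]*s+K[:2,2]
def snap(name):
    import json
    p=bot.read_position();q=bot.read_tool_rot();im=bot.camera("wrist");cv2.imwrite(f"pics/{name}.png",im[:,:,::-1])
    json.dump([list(map(float,p)),list(map(float,q))],open(f"pics/{name}.json","w"));return p,q
def load(name):
    import json
    p,q=json.load(open(f"pics/{name}.json"));return np.array(p),np.array(q)
E
python3 - <<'E'
from h import *
A=np.radians(82)
bot.move_pose([.462,-.227,.25],quat(A)); print(bot.read_clock())
p,q=snap("w1");print(p,q,bot.read_ft_force(),bot.search_frame("wrist","tester"))
E
```

```text
3.4
[ 0.46226785 -0.22635612  0.24999947] [ 0.53344235 -0.53336444 -0.46425774  0.46414049] [ 0.01730744  0.01810017 -0.58546397] [{'bbox': [538.6, 314.7, 58.8, 70.5], 'confidence': 0.68}, {'bbox': [473.2, 326.5, 45.6, 36.7], 'confidence': 0.58}, {'bbox': [297.4, 199.3, 45.8, 63.7], 'confidence': 0.57}]
```

View pics/w1.png

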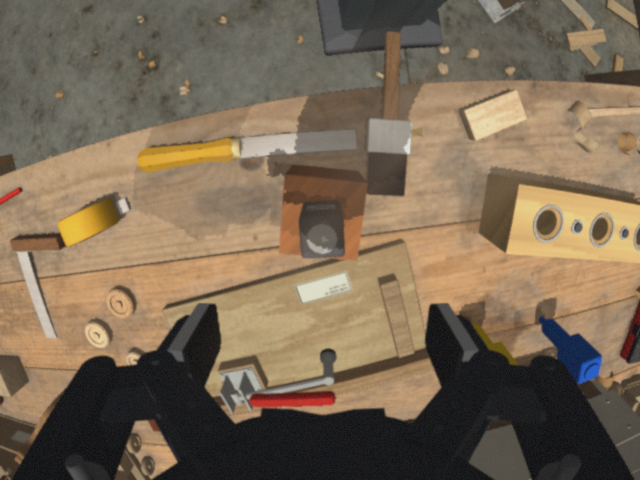

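```bash
python3 - <<'E'
from h import *
a=cv2.imread("pics/w1.png")
cv2.imwrite("pics/w1a.png",cv2.resize(a[160:270,270:380],(600,600),interpolation=3))
cv2.imwrite("pics/w1b.png",cv2.resize(a[180:270,500:640],(800,514),interpolation=3))
E
```

```text
(no output)
```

View pics/w1a.png

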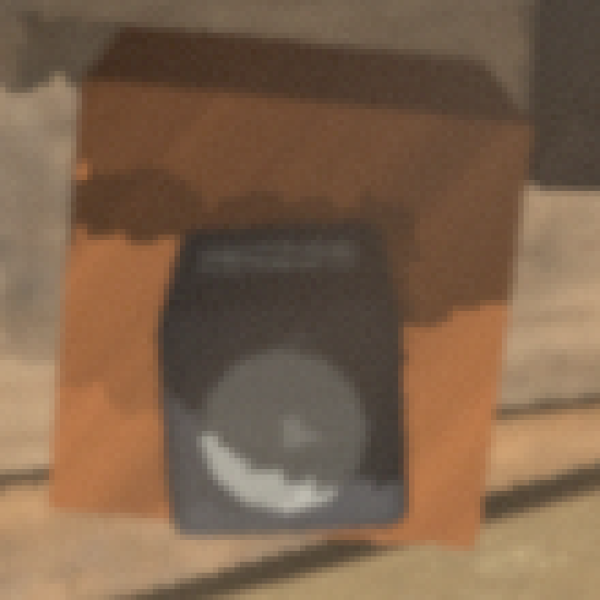

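View pics/w1b.png

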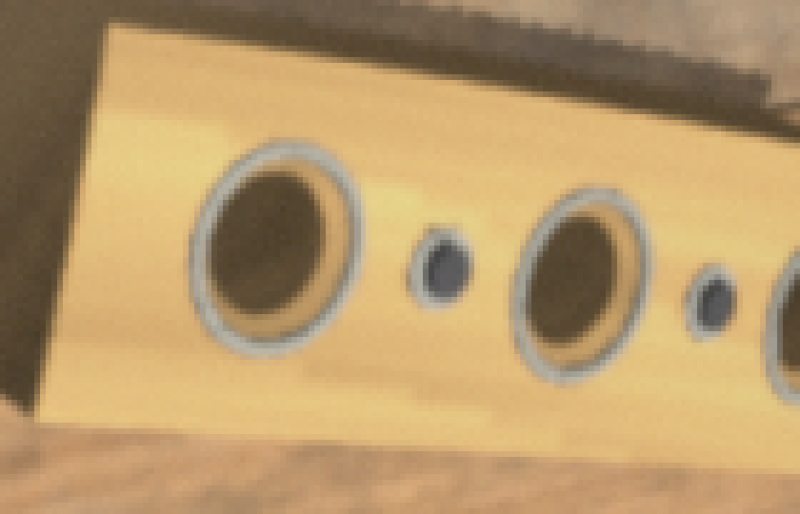

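```bash
python3 - <<'E'
from h import *
p,q=load("w1")
f=lambda x,y,z:wonz(p,q,270+x/5.4545,160+y/5.4545,z)
print("cap",f(285,432,.1407))
hc=[f(*c,.084) for c in [(82,80),(530,120),(475,550),(50,512)]]
print("holder",np.mean(hc,0),[np.degrees(np.arctan2(*(hc[i]-hc[j])[1::-1])) for i,j in [(1,0),(2,3)]],np.linalg.norm(hc[0]-hc[1]))
e=f(375,225,.084)-f(183,235,.084);print("body yaw",np.degrees(np.arctan2(e[1],e[0])))
e=f(405,525,.14)-f(180,533,.14);print("body yaw",np.degrees(np.arctan2(e[1],e[0])), np.linalg.norm(e))
print("wells",[wonz(p,q,500+x/5.714,180+y/5.714,.074).round(4) for x,y in [(276,247),(581,285)]])
E
```

```text
cap [ 0.46454192 -0.22634152  0.1407    ]
holder [ 0.46393521 -0.22641121  0.084     ] [np.float64(76.95806478901659), np.float64(76.64558875183972)] 0.0690657524635876
body yaw 85.10238089511762
body yaw 84.22800389752076 0.029860080858689287
wells [array([ 4.999e-01, -3.000e-04,  7.400e-02]), array([0.517 , 0.0781, 0.074 ])]
```

```bash
python3 - <<'E'
from h import *
A=np.radians(84.5)
bot.move_pose([.4643,-.2268,.2],quat(A))
bot.move_linear([.4643,-.2268,.093],speed=.1)
print(bot.read_position(),bot.read_ft_force())
bot.set_gripper(0.0,80)
print(bot.read_gripper_width(),bot.read_ft_force(),bot.read_position(),bot.read_clock())
bot.move_linear([.4643,-.2268,.105],speed=.04)
print(bot.read_ft_force(),bot.read_moment())
bot.move_linear([.4643,-.2268,.215],speed=.08)
bot.wait(.15)
print(bot.read_ft_force(),bot.read_moment(),bot.read_position(),bot.read_clock(),bot.read_gripper_width())
snap("w2"); cv2.imwrite("pics/s2.png",bot.camera("scene")[:,:,::-1]);cv2.imwrite("pics/d2.png",bot.camera("side")[:,:,::-1])
E
```

```text
[ 0.4647827  -0.2271184   0.09361971] [-0.28923459 -0.34964284 -0.06023377]
0.3638364395765156 [-0.68022305 -0.86173043  4.47073758] [ 0.46443655 -0.22723632  0.09342644] 5.575
[-0.62956196  0.57660813 -7.61859751] [ 0.04107014 -0.00148351  0.03771685]
[-0.27353423  0.50701988 -7.71112728] [0.04387079 0.00455512 0.03269588] [ 0.46407015 -0.22666999  0.21454322] 7.7 0.3651835994210475
```

View pics/s2.png

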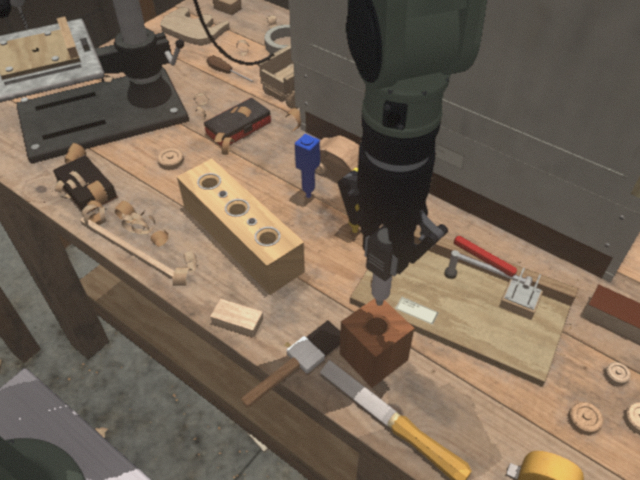

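View pics/d2.png

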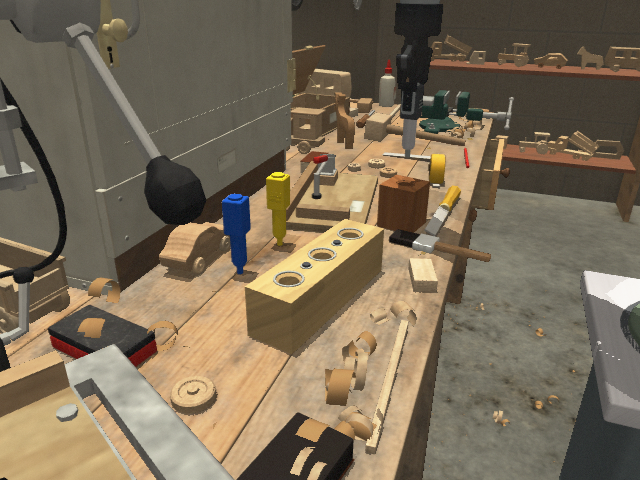

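View pics/w2.png

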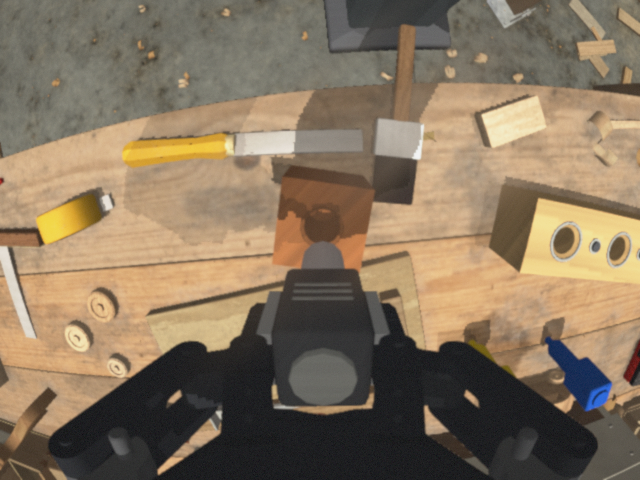

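```bash
python3 - <<'E'
from h import *
A=np.radians(84.5)
bot.move_pose([.5335,.156,.18],quat(A)); bot.wait(.15)
print(bot.read_ft_force(),bot.read_clock(),bot.read_position())
snap("w3"); cv2.imwrite("pics/s3.png",bot.camera("scene")[:,:,::-1]);cv2.imwrite("pics/d3.png",bot.camera("side")[:,:,::-1])
a=cv2.imread("pics/w3.png")
cv2.imwrite("pics/w3a.png",cv2.resize(a[180:420,180:500],(800,600),interpolation=3))
b=cv2.imread("pics/s3.png");c=cv2.imread("pics/d3.png")
cv2.imwrite("pics/sd3.png",np.hstack([cv2.resize(b[90:230,140:270],(400,431),interpolation=3),cv2.resize(c[140:310,230:380],(380,431),interpolation=3)]))
E
```

```text
[ 0.75860085 -0.11410802 -8.29294085] 9.45 [0.5339309  0.15474495 0.18016025]
```

View pics/w3a.png

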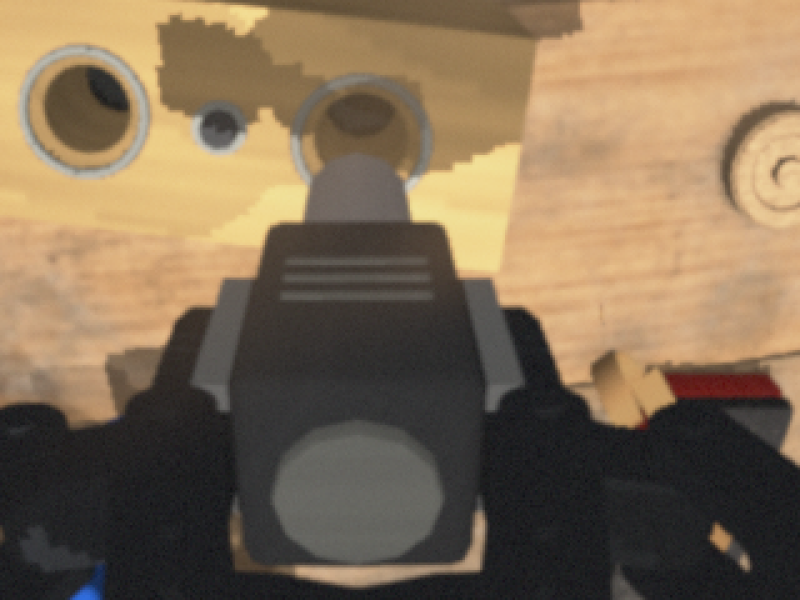

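View pics/sd3.png

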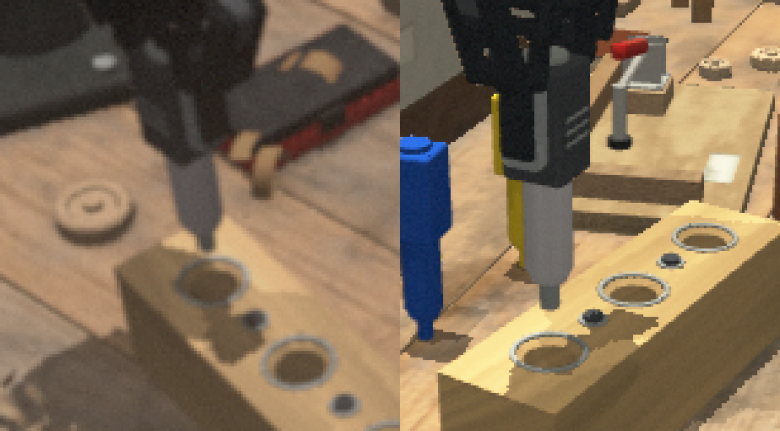

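```bash
python3 - <<'E'
from h import *
p,q=load("w3");print(p,Rn.from_quat(q[[1,2,3,0]]).as_matrix().round(3))
print("wellL",wonz(p,q,324.8,236,.074),"wellM",wonz(p,q,214,224.4,.074))
print("pin tip",tri([("scene",207.3,170.3),("side",288.8,261.6)]), "exp",p-[0,0,.08])
print("cap",wonz(p,q,180+357/2.5,180+490/2.5,p[2]+.0477))
print(bot.read_position(),bot.read_clock())
E
```

```text
[0.5339309  0.15474495 0.18016025] [[ 0.098  0.    -0.995]
 [ 0.995 -0.     0.098]
 [-0.    -1.    -0.   ]]
wellL [0.53312836 0.15690524 0.074     ] wellM [0.51674725 0.07923599 0.074     ]
pin tip [0.53365494 0.15473005 0.09690617] exp [0.5339309  0.15474495 0.10016025]
cap [0.53286181 0.15542469 0.22786025]
[0.5337448  0.15520998 0.18008791] 9.6
```

```bash
cat >> h.py <<'E'
def fz(n=4):
    v=[]
    for _ in range(n): v.append(bot.read_ft_force());bot.wait(.02)
    return np.mean(v,0)
def press(x,y):
    """from above well; returns"""
    r=bot.move_linear([x,y,.116],speed=.06,until_force=8)
    bot.wait(.15); f0=fz(); p0=np.array(bot.read_position())
    print("entered",r,f0.round(2),p0.round(4),np.round(bot.read_moment(),2),bot.read_clock())
    if r: return
    r=bot.move_linear([x,y,.0935],speed=.012,until_force=13.5)
    f=np.array(bot.read_ft_force());p=np.array(bot.read_position())
    print("pressed",r,(f-f0).round(2),p.round(4),bot.read_clock())
    bot.wait(.15);f=fz();p=np.array(bot.read_position())
    print("held",(f-f0).round(2),p.round(4),np.round(bot.read_moment(),2),bot.read_clock())
    return f0
E
python3 - <<'E'
from h import *
press(.5335,.156)
E
```

```text
entered False [ 0.11 -0.22 -7.7 ] [0.5338 0.1561 0.1164] [-0.01  0.01 -0.02] 11.0333
pressed True [-0.99  0.74 15.18] [0.5337 0.156  0.1041] 12.1417
held [-1.35 -0.18 14.  ] [0.5337 0.156  0.1043] [-0.02  0.39  0.  ] 12.3583
```

```bash
python3 - <<'E'
from h import *
bot.wait(.4);print(fz().round(2),bot.read_position(),bot.read_clock())
bot.move_linear([.5335,.156,.175],speed=.1)
bot.move_linear([.5168,.078,.17],speed=.12)
bot.wait(.15);print(fz().round(2))
press(.5168,.078)
E
```

```text
[-1.12  0.18  5.74] [0.53366873 0.15599472 0.10432617] 12.825
[ 0.19  0.24 -8.12]
entered False [ 0.2  -0.29 -7.41] [0.517  0.078  0.1163] [-0.05  0.02 -0.01] 16.0
pressed True [-1.37  0.36 14.56] [0.517  0.078  0.1037] 17.1167
held [-1.36  0.26 13.64] [0.517 0.078 0.104] [0.02 0.38 0.03] 17.3333
```

```bash
python3 - <<'E'
from h import *
bot.wait(.4);print(fz().round(2),bot.read_position(),bot.read_clock())
bot.move_linear([.5168,.078,.175],speed=.1)
bot.move_linear([.4998,-.0005,.17],speed=.12)
bot.wait(.15);print(fz().round(2))
f0=press(.4998,-.0005)
bot.wait(.4);f=fz();print((f-f0).round(2),bot.read_position(),bot.read_clock())
E
```

```text
[-1.31  0.08  6.18] [0.51691002 0.07799222 0.10394763] 17.8
[-0.22  0.76 -7.69]
entered False [ 0.16 -0.23 -7.53] [ 0.4998 -0.0005  0.1163] [ 0.03 -0.02 -0.01] 20.975
pressed True [-0.68  0.68 13.88] [ 0.4999 -0.0005  0.0962] 22.4833
held [-1.01  0.33 13.17] [ 0.4999 -0.0005  0.0964] [0.05 0.31 0.02] 22.7
[-1.3  -0.07 13.34] [ 0.49993282 -0.00051443  0.09639535] 23.1667
```

```bash
python3 - <<'E'
from h import *
bot.move_linear([.4998,-.0005,.1022],speed=.03);bot.wait(.15)
print(fz().round(2),bot.read_position())
bot.set_gripper(0.9);bot.wait(.2)
print(fz().round(2),bot.read_gripper_width())
snap("w5")
bot.move_linear([.4998,-.0005,.25],speed=.1)
snap("w6");cv2.imwrite("pics/s6.png",bot.camera("scene")[:,:,::-1]);cv2.imwrite("pics/d6.png",bot.camera("side")[:,:,::-1])
b=cv2.imread("pics/s6.png");c=cv2.imread("pics/d6.png");a=cv2.imread("pics/w6.png")
cv2.imwrite("pics/sd6.png",np.hstack([cv2.resize(b[140:320,170:330],(380,428),interpolation=3),cv2.resize(c[140:310,240:400],(400,428),interpolation=3)]))
print(bot.read_clock(),fz().round(2))
E
```

```text
[ 0.21  0.44 -0.12] [ 0.50000876 -0.00051346  0.1021082 ]
[ 0.37 -0.   -0.18] 0.8994307479561364
26.3667 [ 0.07  0.34 -0.32]
```

View pics/sd6.png

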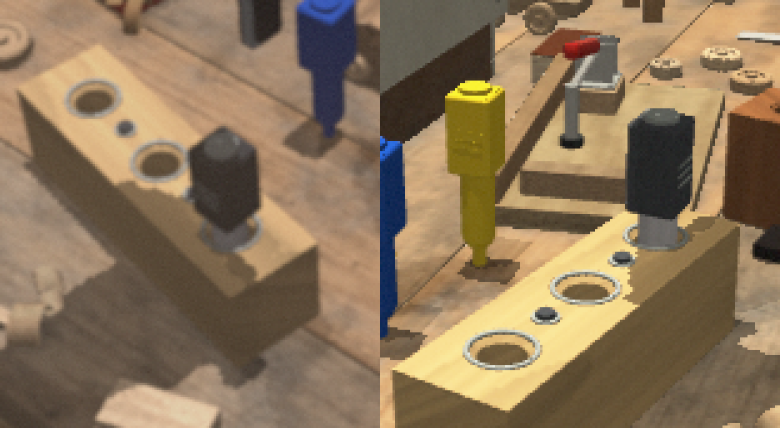

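View pics/w6.png

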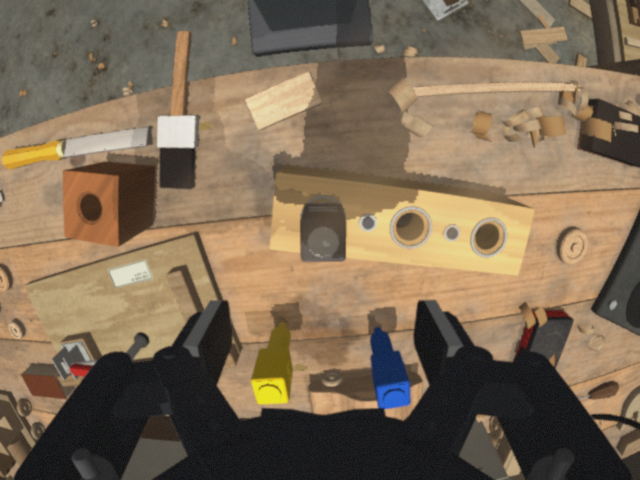

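```bash
python3 - <<'E'
from h import *
print(tri([("scene",270.2,197.7),("side",355.2,186)])-[0,0,.1117])
p,q=load("w6");print(wonz(p,q,323,241,.15))
bot.close_job();print(bot.read_clock())
E
```

```text
[ 0.50193268 -0.00805367  0.03871131]
[4.98879016e-01 2.64380565e-04 1.50000000e-01]
the job is handed in; nothing more can be done
the job is handed in; nothing more can be done
```

The right-hand buffer is the soft one. The tester is standing released and upright in that well, and I handed the job in at about 26.5 s. The interface gives no verdict.

I pressed all three buffers from left to right and held each for at least half a second. The forces are steady changes at the wrist. Sink is tool travel below the expected first touch at z = 0.110 m, so it includes the pin's own spring travel.

| Well | Held force | Sink | Rubber |
|---|---|---|---|
| Left | about 13.5–14 N | 5.8 mm | firm |
| Middle | about 13.6 N | 6.1 mm | firm |
| Right | about 13.3 N | 13.6 mm | soft |

- **Force:** The highest reading was 15.2 N as the tool stopped in the left well, below the 20 N limit. The holds were a little under 15 N but above the required 11 N.
- **Release:** Before letting go I raised the tool until it carried almost none of the load (−0.1 N vertical at the wrist). After opening it read −0.2 N, and the gripper is now well clear above.
- **Depth:** The nose end came out at about 38.7 mm above the block's underside by rough camera triangulation, and about 38.1 mm from the tool height at release. Both are in the soft range of 37–39 mm and below the 40.8 mm limit.
- **Disagreement:** The fixed cameras put the tester about 8 mm to the right (y) of the well's axis, while the wrist camera put it about 1 mm off. I trusted the wrist view, because the pictures show the nose inside the rim and the well leaves it only about 1.5 mm of play.

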